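# Lock the chopper lid and snap the cap onto its coupling

## Robot

A 7-joint arm with a two-finger parallel gripper is mounted at the origin on the work surface. World frame = base frame: x ahead of the robot, y to its left, z up, the work surface at z = 0. Lengths are in m, angles in rad, forces in N, time in s.
With the tool pointing down it reaches from about 0.425 to 0.8 m from the base axis. Payload 8.3 kg.
Tool frame: the origin (TCP) lies at the very end of the fingers, on their centre line; the grasp point (between the pads) lies 19 mm behind it; z points along the fingers, y is the line along which they close (so a half turn about z gives the same grasp; the last joint's range is limited). The gripper opens to 85 mm and grips with 20 to 120 N. Pads are 22 mm wide; open, the fingers measure 114 mm over their backs; the gripper's body (76 mm by 85 mm) begins 54 mm behind the grasp point. The pads swing forward as they close: fully open they stand 13 mm farther back than shut.
Start: joints at [-1.279, 0.383, 0.016, 1.37, -0.006, 1.388, -0.046], TCP at [0.217, 0.586, 0.231] pointing down, gripper open.
Joint ranges: [-2.95, 2.95], [-0.25, 2.06], [-1.52, 1.56], [0.18, 2.33], [-1.44, 4.58], [0.02, 2.06], [-3.01, 3.01]. Speed limits (rad/s): [2.39, 2.39, 3.01, 3.01, 3.14, 3.14, 3.14].

## Interface

Orientations are given as a unit quaternion [w, x, y, z].
In Python, from workcell import bot gives the robot as it stands.
- The arm moves only by the tool send_rows, never from a script. Its argument "deltas" is a list of rows, each a list of 3 entries, a list of its own where there are three numbers: the shift along the tool's x, y, z in m, then the turn, a rotation vector about the tool's x, y, z in rad, then the finger opening in m, from 0 to 0.0854. A call has 1 to 12 rows; each row shifts and turns the commanded pose from where the row before left it, along the tool's axes as they then stand; what a row does not reach is not made up. A row lasts 1/10 s, in which the tool goes at most 50 mm and 8.59 degrees, less where a joint would pass 70% of its speed; a pose out of reach is approached as far as the arm can. A call is refused whole if a number of a shift passes 0.05 or a number of a turn 0.15, either way. A call with a gripper value outside its range is refused whole. The fingers move at their own pace and stop on an object; the grip force is fixed at half the most. Time passes only in rows, so rows that do not move let the fingers close. It gives the time, the measured TCP pose, the force, the opening and the grip force at its end, in the units of the state.
- bot.observe(): the state, without advancing time (a new reading comes with each control period).
- bot.snapshot(name): name is "scene" or "top" or "wrist"; returns (picture, depth): 420x560x3 uint8, red, green, blue; 420x560 float32, m along the optical axis (not along the pixel's ray), 0 where there is no reading.
- bot.camera_params(name): a dict with "vfov" (degrees; the focal length in pixels is half the picture's height over the tangent of half this angle, whatever the lens; pixels are square), "cx", "cy" (the principal point, pixels), "world_from_camera" (4x4, takes a point from camera to world coordinates); the wrist camera has in their place "hand_eye" (4x4, takes a point from camera to tool coordinates, whose origin is the TCP and whose axes are the flange's). Camera axes: x right, y down, z forward; pixel columns grow to the right and rows downward; lengths in m; the calibration is good to about 2 mm. A picture is of the moment at which its call begins: read the wrist's pose just before it. camera_params takes no time and is no camera call.
- bot.job_done(): hands the job in; it is judged then, once.
The state is a dict: "time": time; "joint_pos": joint angles; "dq": joint speeds; "joint_efforts": joint torques, N m; "ee_pos": TCP position; "tcp_rot": TCP orientation; "force": force on the tool from outside, world axes, zero at the start; "wrist_torque": the same for the moment, N m; "width": opening from 0.0 (shut) to 1.0 (fully open); "grasp_force": force on a finger pad.
Only numpy, scipy, OpenCV 4.12 (cv2) and the standard library are available. Lean on these libraries where they do the work, as an engineer would, in place of code of your own. Each camera call takes 0.05 s, during which the arm holds its last target. There are 200 camera calls.

## Task

Get the food chopper ready to put away: first twist its lid clockwise (seen from above) by the hub all the way to its stop, then pick up the tall round snap cap and press it straight down over the stud on the hub until it clicks, and keep pressing after the click so that it sits fully home on the hub. Do not let go: finish with the fingers still on the cap, pressing it firmly down (some 10 N), and leave the other things on the table where they are.

Things in the scene. Friction and masses are not known exactly. Their poses are not given: they have to be found in the camera images.
- chopper: the food chopper: clear plastic bowl, 112 mm across, 80 mm high, with a navy foot ring; fixed to the table (it does not slide or lift). Origin: centre of its underside, on the lid's axis, z up. Two clear ears stick out at its rim along its +x and -x (to 72 mm from the axis).
- chopper_lid (a joint): turn of the navy lid on the bowl about the vertical axis, rad: 0 fully unscrewed, grows clockwise seen from above, hard stop at 1.0 (locked; the lid's two rim ears then stand right over the bowl's two ears). It starts at 0 to 0.35, stays where it is left (friction about 0.15 N m) and cannot lift off. Lid: 116 mm across, sloping up to the hub.
- hub_mid (a point): on the lid's axis, half-way up the hub that one grips to turn the lid: a round ribbed navy cylinder 44 mm in diameter, 32 mm high (from 18 mm below this point, where the sloping lid begins, to 14 mm above it). z up, turns with the lid. The stud stands on the hub and ends 34 mm above this point.
- stud_seat (a point): on the lid's axis, on the flat top of the hub, at the foot of the stud. z up along the stud. Stud: 18 mm in diameter, 20 mm high, its tip tapering to 10 mm over the last 6 mm. The pressed-on cap comes to rest with its rim flat on the hub at this point.
- stud_balls (a point): on the stud's axis, 9.7 mm above stud_seat, at the height of the centres of three sprung steel balls that stick out of the stud's sides to 13 mm from the axis. The cap's rim meets them about 5 mm above this point; pushing over them takes about 8 to 14 N, which drops suddenly (the click) once the rim is at this point or up to 3 mm below; the cap then drops on towards the seat, and the last 2 mm are free of the balls.
- cap_center (a point): centre (half-way up, on the axis) of the loose snap cap: plain navy, round, 37 mm in diameter, 40 mm high, 45 g, standing on the table mouth down, closed flat top up. z up along its axis; no preferred yaw. It is the taller and narrower of the two loose navy round things (the flat one is a jar lid).
- cap_mouth (a point): centre of the cap's mouth, in the plane of its lower rim, 20 mm below cap_center; z up along the cap's axis. It comes to stud_seat when the cap is home. Inside: bore 28 mm wide, 22 mm deep, with an inward lip at the mouth (3 mm high, opening 21.6 mm).
- egg_cup: bystander: white egg cup, 48 mm across, 45 mm high; origin centre of underside. Leave alone.
- jar_lid: bystander: flat navy jar lid, 60 mm across, 16 mm high; origin centre of underside. Not the cap; leave alone.
- pill_jar: bystander: small white jar with a screwed-on cap, 42 mm across, 65 mm high; origin centre of underside. Leave alone.
- beaker: bystander: clear measuring beaker, 86 mm across, 140 mm high; origin centre of underside. Leave alone.
- pastry_brush: bystander: pastry brush 190 mm long lying on the table along its own x. Leave alone.
- tea_spoon: bystander: steel spoon 150 mm long lying on the table along its own x. Leave alone.
Not all that is in view belongs to the job. Leave any orange look-alike of the part that bears cap_center alone.

How it is judged:
On the way, in this order (a step that is already met when the one before it is completed fails the run):
1. the lid is twisted clockwise to its stop (joint above 0.93 rad), the cap not yet on (value of joint chopper_lid above 0.93 rad and distance between cap_mouth and stud_seat above 0.03 m), for 0.1 s.
2. the cap is clicked home on the stud: its mouth at most 2 mm above the seat, within 3 mm of its centre, square to within 0.1 rad (z of cap_mouth in the frame of stud_seat below 0.002 m and distance between cap_mouth and stud_seat below 0.004 m and horizontal distance between cap_mouth and stud_seat below 0.003 m and angle between the z axis of cap_mouth and the z axis of stud_seat, either way round below 0.1 rad), for 0.2 s.
At the end, for the whole second after the job is handed in: The lid is locked (joint above 0.93 rad); the cap is home on the stud (mouth at most 2 mm above the seat and within 3 mm of its centre, axes within 0.1 rad) and at rest; the fingers are on it with more than 4 N and it is pressed on the chopper with more than 4 N, through the last second (all of step 2 and value of joint chopper_lid above 0.93 rad and contact force between the fingers and cap above 4 N and contact force between cap and chopper above 4 N and linear speed of cap below 0.02 m/s); the arm keeps its last pose, push and grip.
It fails at once if a bystander (egg cup, jar lid, pill jar, beaker, brush or spoon) is moved more than 30 mm (distance of any of egg_cup, jar_lid, pill_jar, beaker, pastry_brush, tea_spoon from where it was at the start of the episode above 0.03 m).
It also fails if it takes over 58 s, if anything falls off the work surface, if the arm or the gripper's body presses on something with over 40 N, if the wrist force passes 120 N, or if a joint passes its speed limit or range.

## Working session

There is one attempt and no reset: what is moved stays moved. The work goes in short steps, Python scripts to look and compute and a tool call to move; the robot and the scene stay as the last step left them, time stands still between calls to the robot, and variables do not carry over. Pictures are saved under pics/ and viewed, at most 10 in all, crops included, and the job is handed in when it is done.

Besides the shell and the picture viewer there is one more tool, called after "Call:" by a JSON object that holds its "fn" and its "kwargs", one argument or row to a line. send_rows: Moves the arm, as the interface text tells. Its arguments: {"type":"object","properties":{"deltas":{"type":"array"}},"required":["deltas"]}

```bash
mkdir -p pics; ls; cat > h.py <<'E'
import numpy as np, cv2
from workcell import bot
def K(n):
    p=bot.camera_params(n); f=210/np.tan(np.radians(p["vfov"])/2); return p,f
def snap(n,fn):
    im,d=bot.snapshot(n); cv2.imwrite("pics/"+fn+".png",im[:,:,::-1]); np.save("pics/"+fn+".npy",d); return im,d
def ray(n,u,v,T=None):
    p,f=K(n); T=np.array(p["world_from_camera"]) if T is None else T
    d=T[:3,:3]@np.array([(u-p["cx"])/f,(v-p["cy"])/f,1]); return T[:3,3],d
def onplane(n,u,v,z,T=None):
    o,d=ray(n,u,v,T); return o+d*(z-o[2])/d[2]
def pts(n,d,T=None):
    p,f=K(n); T=np.array(p["world_from_camera"]) if T is None else T
    v,u=np.mgrid[:420,:560]; c=np.stack([(u-p["cx"])/f*d,(v-p["cy"])/f*d,d],-1)
    return c@T[:3,:3].T+T[:3,3]
def wristT(s):
    from scipy.spatial.transform import Rotation as R
    w,x,y,z=s["tcp_rot"]; A=np.eye(4); A[:3,:3]=R.from_quat([x,y,z,w]).as_matrix(); A[:3,3]=s["ee_pos"]
    return A@np.array(bot.camera_params("wrist")["hand_eye"])
E
python3 - <<'E'
from h import *
s=bot.observe(); print(s)
for n in("scene","top"):
    im,d=snap(n,n+"0"); print(n,bot.camera_params(n))
print(bot.camera_params("wrist"))
E
```

```text
pics
{'time': 0.0, 'joint_pos': array([-1.27889556,  0.38424275,  0.0163913 ,  1.37118219, -0.00632893,
        1.38816326, -0.04649463]), 'dq': array([ 0.00099682, -0.00086511,  0.00022693, -0.00180022, -0.00216107,
        0.00074559, -0.00062632]), 'joint_efforts': array([-3.23513304e-04, -6.27619600e+01,  8.44096933e-01, -3.71816146e+01,
        1.65061885e-02,  1.44332173e-02, -1.02576060e-06]), 'ee_pos': array([0.21691924, 0.5856139 , 0.23026342]), 'tcp_rot': array([-1.65241375e-04,  1.76447848e-01,  9.84309509e-01, -9.59307578e-04]), 'force': array([-0.80253096,  0.05980045, -0.19828104]), 'wrist_torque': array([-0.04257958, -0.01852509, -0.0722749 ]), 'grasp_force': 0.0, 'width': 0.9983330435300602}
scene {'vfov': 54.72990777661685, 'cx': 283.8968715896822, 'cy': 210.61760454053734, 'world_from_camera': array([[ 0.76969217,  0.48155602, -0.41913931,  0.98543016],
       [ 0.63838449, -0.57411093,  0.51270058, -0.4674412 ],
       [ 0.00626159, -0.66219365, -0.74930659,  0.79314998],
       [ 0.        ,  0.        ,  0.        ,  1.        ]])}
top {'vfov': 46.70377366904125, 'cx': 283.2475362393675, 'cy': 203.71538026738583, 'world_from_camera': array([[-1.88609262e-02, -9.94362509e-01,  1.04343021e-01,
         4.39087897e-01],
       [-9.99820643e-01,  1.89371193e-02, -2.60505331e-04,
        -6.85956976e-03],
       [-1.71691951e-03, -1.04329220e-01, -9.94541335e-01,
         1.36581526e+00],
       [ 0.00000000e+00,  0.00000000e+00,  0.00000000e+00,
         1.00000000e+00]])}
{'vfov': 69.37776427871924, 'cx': 281.07569718652167, 'cy': 212.73838292659966, 'hand_eye': array([[-1.56228305e-03, -9.47822265e-01, -3.18795411e-01,
         8.42677258e-02],
       [ 9.99996901e-01, -8.62747541e-04, -2.33550063e-03,
        -8.70438406e-04],
       [ 1.93859953e-03, -3.18798072e-01,  9.47820675e-01,
        -1.43273435e-01],
       [ 0.00000000e+00,  0.00000000e+00,  0.00000000e+00,
         1.00000000e+00]])}
```

View pics/top0.png

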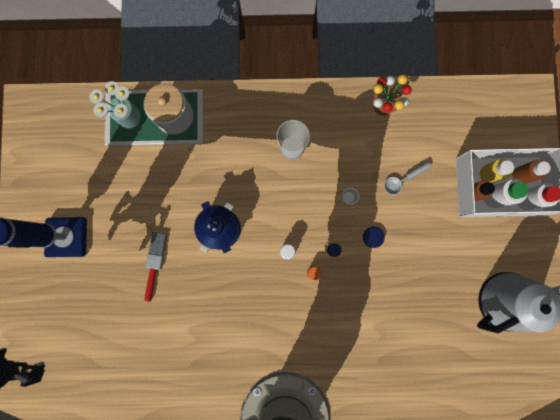

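View pics/scene0.png

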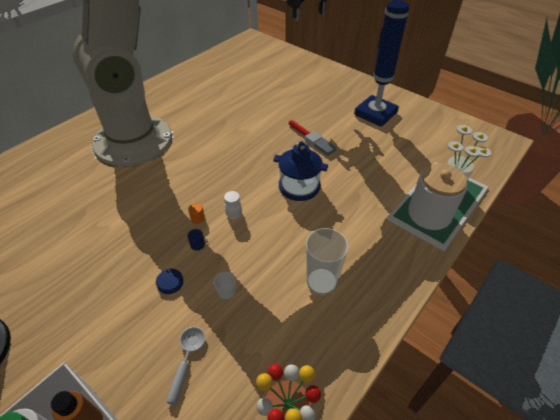

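The top view shows the chopper at (217,228), the cap at (334,250), the jar lid at (373,237), the orange look-alike at (313,272) and the pill jar at (288,252).

```bash
python3 - <<'E'
from h import *
d=np.load("pics/top0.npy"); P=pts("top",d); im=cv2.imread("pics/top0.png")
for nm,u,v in(("cap",334,250),("jarlid",373,237),("orange",313,272),("pill",288,252),("chop",217,228)):
    w=P[v-6:v+7,u-6:u+7].reshape(-1,3); print(nm,P[v,u],"zmax",w[:,2].max())
# navy masks
hsv=cv2.cvtColor(im,cv2.COLOR_BGR2HSV); m=cv2.inRange(hsv,(105,100,20),(130,255,200))
n,l,st,c=cv2.connectedComponentsWithStats(m)
for i in range(1,n):
    if st[i,4]>40: print(st[i],c[i],np.round(np.median(P[l==i],0),3))
# chopper profile by height
reg=P[195:265,180:255].reshape(-1,3)
for z in(0.08,0.09,0.1,0.11,0.12,0.13,.14,.15): 
    q=reg[abs(reg[:,2]-z)<.005]; print(z,len(q),q.mean(0).round(4) if len(q) else"",np.ptp(q,0).round(3) if len(q) else "")
for z in (.04,):print("cap",onplane("top",334,250,z))
crop=cv2.resize(im[185:285,170:390],None,fx=3.6,fy=3.6,interpolation=cv2.INTER_CUBIC); cv2.imwrite("pics/c0.png",crop)
s0=cv2.imread("pics/scene0.png")[130:260,150:350]; cv2.imwrite("pics/c1.png",cv2.resize(s0,None,fx=4,fy=4,interpolation=cv2.INTER_CUBIC))
E
```

```text
cap [ 0.44932229 -0.14251624  0.03983844] zmax 1.3658152578242266
jarlid [ 0.48336748 -0.25438412  0.01388114] zmax 1.3658152578242266
orange [ 0.39119922 -0.084151    0.03820599] zmax 0.04523187621930136
pill [ 0.44617639 -0.01746052  0.05861832] zmax 1.3658152578242266
chop [0.51000564 0.1626258  0.12802746] zmax 0.15793054689725539
[ 195  203   45   49 1518] [216.76350461 227.2654809 ] [0.512 0.165 0.095]
[  0 219  12  26 226] [  4.27433628 231.1460177 ] [0.5   0.579 0.347]
[   8  218   78   39 1762] [ 51.81555051 235.94948922] [0.495 0.573 0.032]
[364 227  20  20 313] [373.32587859 236.90734824] [ 0.483 -0.255  0.014]
[328 244  12  12 115] [333.65217391 249.69565217] [ 0.45  -0.142  0.038]
0.08 133 [0.5117 0.1676 0.0807] [0.13  0.113 0.01 ]
0.09 760 [0.5148 0.1702 0.0903] [0.135 0.114 0.01 ]
0.1 516 [0.5166 0.169  0.0987] [0.108 0.094 0.01 ]
0.11 15 [0.5182 0.1611 0.1077] [0.059 0.062 0.009]
0.12 8 [0.51   0.1576 0.1205] [0.038 0.015 0.009]
0.13 163 [0.5159 0.1704 0.1315] [0.044 0.044 0.009]
0.14 35 [0.5136 0.1695 0.1387] [0.038 0.035 0.009]
0.15 45 [0.516  0.1716 0.1501] [0.02  0.018 0.01 ]
cap [ 0.44932104 -0.14249971  0.04      ]
```

View pics/c0.png

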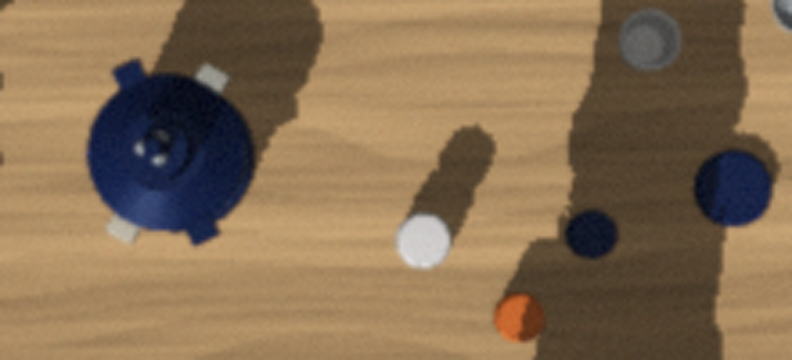

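The crop shows the bowl's clear ears at (211,77) and (123,229) and the lid's navy ears at (129,74) and (204,231). That leaves about 56° clockwise to turn. Moving above the chopper.

Call:
{"fn": "send_rows", "kwargs": {
  "deltas": [
    [[-0.0354, -0.0238, 0], [0, 0, 0], 0.085],
    [[-0.0354, -0.0238, 0], [0, 0, 0], 0.085],
    [[-0.0354, -0.0238, 0], [0, 0, 0], 0.085],
    [[-0.0354, -0.0238, 0], [0, 0, 0], 0.085],
    [[-0.0354, -0.0238, 0], [0, 0, 0], 0.085],
    [[-0.0354, -0.0238, 0], [0, 0, 0], 0.085],
    [[-0.0354, -0.0238, 0], [0, 0, 0], 0.085],
    [[-0.0354, -0.0238, 0], [0, 0, 0], 0.085],
    [[-0.0354, -0.0238, 0], [0, 0, 0], 0.085],
    [[-0.0354, -0.0238, 0], [0, 0, 0], 0.085],
    [[-0.0354, -0.0238, 0], [0, 0, 0], 0.085],
    [[-0.0354, -0.0238, 0], [0, 0, 0], 0.085]
  ]
}}

```text
time: 1.3
ee_pos: [0.5168, 0.1691, 0.231]
tcp_rot: [-0.0, 0.176, 0.984, -0.0]
force: [0.3, 1.0, 0.9]
width: 0.998
grasp_force: 0.0
```

Call:
{"fn": "send_rows", "kwargs": {
  "deltas": [
    [[0, 0, 0], [0, 0, 0], 0.085],
    [[0, 0, 0], [0, 0, 0], 0.085]
  ]
}}

```text
time: 1.5
ee_pos: [0.5164, 0.1695, 0.2308]
tcp_rot: [-0.0, 0.178, 0.984, -0.0]
force: [-1.4, 0.9, 0.1]
width: 0.993
grasp_force: 0.0
```

```bash
python3 - <<'E'
from h import *
s=bot.observe(); print(s["ee_pos"],s["tcp_rot"],s["joint_pos"].round(3),s["time"],s["force"])
T=wristT(s); im,d=snap("wrist","w1"); P=pts("wrist",d,T)
np.save("pics/w1T.npy",T)
q=P[d>0]; c=np.array([.516,.17])
q=q[np.hypot(*(q[:,:2]-c).T)<.03]
print(np.histogram(q[:,2],np.arange(.09,.17,.004)))
for a,b in((.128,.142),(.150,.162)):
    r=q[(q[:,2]>a)&(q[:,2]<b)]; print(len(r),np.median(r[:,2]),r.min(0),r.max(0),(r.min(0)+r.max(0))/2)
E
```

```text
[0.51642991 0.16952379 0.23080928] [-3.80644674e-04  1.77855364e-01  9.84056508e-01 -3.37051407e-04] [-0.662  0.21   0.338  1.61  -0.071  1.335  0.899] 1.5 [-1.42607835  0.89886316  0.14820538]
(array([   0,    0,  145,  564,   37,   41,   48,   51,   51,   62,  361,
       1128,   12,   48,  222,  181,  130,    0,    0,    0]), array([0.09 , 0.094, 0.098, 0.102, 0.106, 0.11 , 0.114, 0.118, 0.122,
       0.126, 0.13 , 0.134, 0.138, 0.142, 0.146, 0.15 , 0.154, 0.158,
       0.162, 0.166, 0.17 ]))
1536 0.13452466151203596 [0.48964233 0.14929774 0.12821013] [0.53414524 0.19496736 0.14152065] [0.51189379 0.17213255 0.13486539]
311 0.15345092634177146 [0.50370041 0.16483603 0.15000316] [0.52133639 0.18156343 0.15597578] [0.5125184  0.17319973 0.15298947]
```

View pics/w1.png

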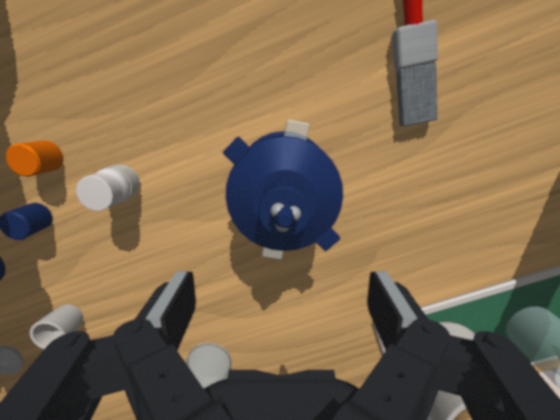

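The wrist view shows the chopper hub at (286,215) between the open fingers, with the stud tip near it. Nothing stands in the way, so I'm descending and gripping the hub.

Call:
{"fn": "send_rows", "kwargs": {
  "deltas": [
    [[0.003, 0.001, 0.025], [0, 0, 0], 0.085],
    [[0, 0, 0.03], [0, 0, 0], 0.085],
    [[0, 0, 0.03], [0, 0, 0], 0.085],
    [[0, 0, 0.025], [0, 0, 0], 0.085],
    [[0, 0, 0.014], [0, 0, 0], 0.07],
    [[0, 0, 0], [0, 0, 0], 0.03],
    [[0, 0, 0], [0, 0, 0], 0.03],
    [[0, 0, 0], [0, 0, 0], 0.03],
    [[0, 0, 0], [0, 0, 0], 0.03],
    [[0, 0, 0], [0, 0, 0], 0.03],
    [[0, 0, 0], [0, 0, 0], 0.03]
  ]
}}

```text
time: 2.65
ee_pos: [0.5137, 0.1732, 0.1084]
tcp_rot: [0.0, 0.176, 0.984, 0.0]
force: [-5.4, 0.4, 5.0]
width: 0.499
grasp_force: 62.1
```

```bash
python3 - <<'E'
from h import *
s=bot.observe(); print({k:np.round(s[k],3) for k in s})
E
```

```text
{'time': np.float64(2.65), 'joint_pos': array([-0.651,  0.307,  0.321,  1.777, -0.11 ,  1.074,  0.925]), 'dq': array([-0.002, -0.002, -0.001, -0.   ,  0.001,  0.   ,  0.   ]), 'joint_efforts': array([ 7.6900e-01, -4.9250e+01,  4.6790e+00, -3.4024e+01,  3.1200e-01,
       -1.9860e+00,  4.0000e-03]), 'ee_pos': array([0.514, 0.173, 0.108]), 'tcp_rot': array([0.   , 0.176, 0.984, 0.   ]), 'force': array([-5.405,  0.412,  5.013]), 'wrist_torque': array([-0.181,  1.229, -0.002]), 'grasp_force': np.float64(62.074), 'width': np.float64(0.499)}
```

Call:
{"fn": "send_rows", "kwargs": {
  "deltas": [
    [[0, 0, 0], [0, 0, 0.1], 0.03],
    [[0, 0, 0], [0, 0, 0.1], 0.03],
    [[0, 0, 0], [0, 0, 0.1], 0.03],
    [[0, 0, 0], [0, 0, 0.1], 0.03],
    [[0, 0, 0], [0, 0, 0.1], 0.03],
    [[0, 0, 0], [0, 0, 0.1], 0.03],
    [[0, 0, 0], [0, 0, 0.1], 0.03],
    [[0, 0, 0], [0, 0, 0.1], 0.03],
    [[0, 0, 0], [0, 0, 0.05], 0.03],
    [[0, 0, 0], [0, 0, 0], 0.03]
  ]
}}

```text
time: 3.65
ee_pos: [0.5148, 0.1742, 0.1085]
tcp_rot: [0.001, 0.566, 0.824, 0.002]
force: [0.9, 4.2, 1.8]
width: 0.499
grasp_force: 61.7
```

```bash
cat > st.py <<'E'
from h import *
from scipy.spatial.transform import Rotation as R
s=bot.observe(); print({k:np.round(s[k],4).tolist() for k in s if k not in("dq","joint_efforts")})
w,x,y,z=s["tcp_rot"]; M=R.from_quat([x,y,z,w]).as_matrix(); print("tool y yaw",np.arctan2(M[1,1],M[0,1]),M[:2].round(4).tolist())
E
python3 st.py
```

```text
{'time': 3.65, 'joint_pos': [-0.7648, 0.3195, 0.4598, 1.7811, -0.1606, 1.0744, 0.1176], 'ee_pos': [0.5148, 0.1742, 0.1085], 'tcp_rot': [0.0005, 0.5665, 0.8241, 0.0017], 'force': [0.9069, 4.2206, 1.8413], 'wrist_torque': [0.7668, 0.0511, -0.1822], 'grasp_force': 61.6606, 'width': 0.4994}
tool y yaw 0.3663519646968144 [[-0.3582, 0.9336, 0.0027], [0.9336, 0.3582, 0.0022]]
```

Call:
{"fn": "send_rows", "kwargs": {
  "deltas": [
    [[0, 0, 0], [0, 0, 0.05], 0.03],
    [[0, 0, 0], [0, 0, 0.05], 0.03],
    [[0, 0, 0], [0, 0, 0.05], 0.03],
    [[0, 0, 0], [0, 0, 0], 0.03]
  ]
}}

```text
time: 4.05
ee_pos: [0.5152, 0.1736, 0.1085]
tcp_rot: [0.001, 0.626, 0.78, 0.002]
force: [2.6, 3.5, 3.0]
width: 0.494
grasp_force: 61.6
```

```bash
python3 st.py
```

```text
{'time': 4.05, 'joint_pos': [-0.7847, 0.3225, 0.4857, 1.7818, -0.1696, 1.0747, -0.0226], 'ee_pos': [0.5152, 0.1736, 0.1085], 'tcp_rot': [0.0008, 0.6263, 0.7796, 0.0017], 'force': [2.5599, 3.4699, 3.0435], 'wrist_torque': [0.6138, -0.6053, -0.1735], 'grasp_force': 61.6278, 'width': 0.4937}
tool y yaw 0.217192225015335 [[-0.2155, 0.9765, 0.0034], [0.9765, 0.2155, 0.0016]]
```

Call:
{"fn": "send_rows", "kwargs": {
  "deltas": [
    [[0, 0, 0], [0, 0, 0.05], 0.03],
    [[0, 0, 0], [0, 0, 0.05], 0.03],
    [[0, 0, 0], [0, 0, 0.05], 0.03],
    [[0, 0, 0], [0, 0, 0], 0.03],
    [[0, 0, 0], [0, 0, 0], 0.03]
  ]
}}

```text
time: 4.55
ee_pos: [0.5156, 0.1704, 0.1084]
tcp_rot: [0.002, 0.683, 0.73, 0.001]
force: [2.1, -4.6, 5.7]
width: 0.495
grasp_force: 62.0
```

```bash
python3 st.py; python3 - <<'E'
from h import *
im,d=snap("scene","s2");im2,d2=snap("top","t2")
a=cv2.resize(im[130:210,260:350],None,fx=4,fy=4,interpolation=cv2.INTER_CUBIC);b=cv2.resize(im2[185:265,170:260],None,fx=4,fy=4,interpolation=cv2.INTER_CUBIC)
cv2.imwrite("pics/c2.png",np.hstack([a,b])[:,:,::-1])
E
```

```text
{'time': 4.55, 'joint_pos': [-0.8038, 0.3256, 0.5142, 1.7835, -0.1771, 1.0763, -0.1622], 'ee_pos': [0.5156, 0.1704, 0.1084], 'tcp_rot': [0.0016, 0.6834, 0.73, 0.0006], 'force': [2.1216, -4.5862, 5.6992], 'wrist_torque': [-1.2066, -0.4466, -0.1635], 'grasp_force': 62.0449, 'width': 0.4946}
tool y yaw 0.06585368591531993 [[-0.0658, 0.9978, 0.0031], [0.9978, 0.0658, -0.0014]]
```

View pics/c2.png

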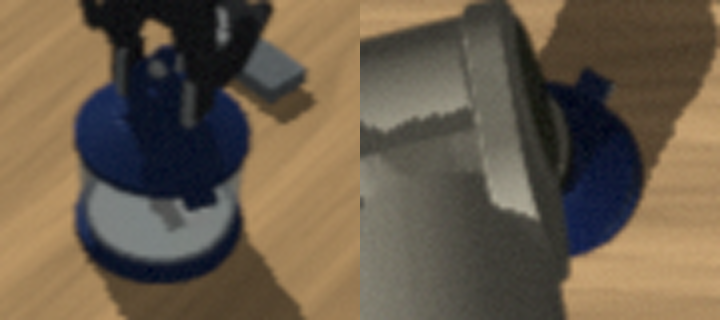

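The scene crop shows the fingers on the hub. In the top crop the lid ear, at about (229,205) full frame, stands over the bowl ear seen earlier at (229,206). I'll twist a bit further to be sure of the stop.

Call:
{"fn": "send_rows", "kwargs": {
  "deltas": [
    [[0, 0, 0], [0, 0, 0.05], 0.03],
    [[0, 0, 0], [0, 0, 0.05], 0.03],
    [[0, 0, 0], [0, 0, 0.05], 0.03],
    [[0, 0, 0], [0, 0, 0.05], 0.03],
    [[0, 0, 0], [0, 0, 0], 0.03],
    [[0, 0, 0], [0, 0, 0], 0.03]
  ]
}}

```text
time: 5.25
ee_pos: [0.5147, 0.1674, 0.1083]
tcp_rot: [0.002, 0.754, 0.657, -0.001]
force: [-3.4, -13.3, 12.5]
width: 0.494
grasp_force: 62.9
```

```bash
python3 st.py; python3 - <<'E'
from h import *
im,d=snap("top","t3")
def ear(f):
    im=cv2.imread(f"pics/{f}.png"); h=cv2.cvtColor(im,cv2.COLOR_BGR2HSV)
    m=cv2.inRange(h,(105,100,20),(130,255,255)); v,u=np.nonzero(m[195:265,180:255]); v+=195;u+=180
    P=np.array([onplane("top",a,b,.088)[:2] for a,b in zip(u,v)]); r=P-[.5155,.1715]; R=np.hypot(*r.T); k=(R>.063)&(R<.08)
    a=np.degrees(np.arctan2(r[k,1],r[k,0])); print(f,k.sum(),np.sort(a.round()))
for f in("top0","t2","t3"): ear(f)
# clear ears in top0: pale
im=cv2.imread("pics/top0.png");h=cv2.cvtColor(im,cv2.COLOR_BGR2HSV); m=cv2.inRange(h,(0,0,110),(180,60,255)); v,u=np.nonzero(m[195:265,180:255]);v+=195;u+=180
P=np.array([onplane("top",a,b,.078)[:2] for a,b in zip(u,v)]); r=P-[.5155,.1715]; R=np.hypot(*r.T); k=(R>.06)&(R<.08)
print("bowl",np.sort(np.degrees(np.arctan2(r[k,1],r[k,0])).round()))
E
```

```text
{'time': 5.25, 'joint_pos': [-0.8307, 0.3297, 0.5519, 1.7862, -0.1888, 1.0802, -0.3503], 'ee_pos': [0.5147, 0.1674, 0.1083], 'tcp_rot': [0.0018, 0.7538, 0.6571, -0.0012], 'force': [-3.4453, -13.3055, 12.5069], 'wrist_torque': [-2.7787, 0.69, -0.1508], 'grasp_force': 62.8845, 'width': 0.4944}
tool y yaw -0.13695235338633902 [[0.1365, 0.9906, 0.0005], [0.9906, -0.1365, -0.0043]]
top0 32 [-163. -161. -161. -159. -159. -158. -156. -156. -154. -153. -153. -152.
 -151. -150. -150.   18.   18.   20.   21.   22.   23.   24.   24.   25.
   26.   27.   28.   29.   29.   30.   31.   32.]
t2 14 [-37. -36. -35. -34. -33. -32. -31. -30. -29. -28. -27. -26. -25. -24.]
t3 16 [-37. -36. -35. -34. -33. -32. -31. -30. -29. -28. -27. -26. -26. -25.
 -24. -23.]
bowl [-40. -40. -39. -38. -37. -37. -36. -36. -35. -34. -34. -34. -33. -32.
 -32. -31. -31. -31. -30. -29. -29. -29. -28. -27. -27. -26. -25. -25.
 -25. -24. -23. -23. -22. -22. -21. 139. 140. 141. 141. 142. 142. 143.
 143. 143. 144. 145. 145. 145. 146. 147. 147. 148. 148. 148. 149. 150.
 150. 150. 151. 152. 153. 153. 154. 154. 155. 155. 156. 156. 157. 157.
 158.]
```

The lid ear stayed at -30.5° during the last 0.2 rad, and the bowl ear is at -31°, so the lid is at its stop. Releasing and rising.

Call:
{"fn": "send_rows", "kwargs": {
  "deltas": [
    [[0, 0, 0], [0, 0, 0], 0.085],
    [[0, 0, 0], [0, 0, 0], 0.085],
    [[0, 0, 0], [0, 0, 0], 0.085],
    [[0, 0, 0], [0, 0, 0], 0.085],
    [[0, 0, -0.03], [0, 0, 0], 0.085],
    [[0, 0, -0.045], [0, 0, 0], 0.085],
    [[0, 0, -0.045], [0, 0, 0], 0.085],
    [[0, 0, 0], [0, 0, 0], 0.085],
    [[0, 0, 0], [0, 0, 0], 0.085]
  ]
}}

```text
time: 6.2
ee_pos: [0.5143, 0.1732, 0.2283]
tcp_rot: [0.0, 0.753, 0.659, 0.001]
force: [-0.4, 0.2, -1.0]
width: 0.996
grasp_force: 0.0
```

```bash
python3 st.py; cat > hub.py <<'E'
from h import *
def hub(f,im,d,T):
    P=pts("wrist",d,T); c=np.array([.515,.172])
    m=(abs(P[...,2]-.1345)<.0035)&(np.hypot(P[...,0]-c[0],P[...,1]-c[1])<.028)&(d>0)
    q=P[m]; (x,y),r=cv2.minEnclosingCircle((q[:,:2]*1000).astype(np.float32)); print(f,"hub top",x,y,r,np.median(q[:,2]))
    m=(P[...,2]>.1535)&(P[...,2]<.16)&(np.hypot(P[...,0]-c[0],P[...,1]-c[1])<.028)
    q=P[m]; print("tip",len(q),q.mean(0),np.median(q,0)); v,u=np.nonzero(m); print("px",u.mean(),v.mean(),onplane("wrist",u.mean(),v.mean(),.1548,T))
E
python3 - <<'E'
from hub import *
hub("w1",cv2.imread("pics/w1.png"),np.load("pics/w1.npy"),np.load("pics/w1T.npy"))
s=bot.observe();T=wristT(s);im,d=snap("wrist","w4");np.save("pics/w4T.npy",T);hub("w4",im,d,T)
E
```

```text
{'time': 6.2, 'joint_pos': [-0.8668, 0.2208, 0.574, 1.6278, -0.1237, 1.3268, -0.4073], 'ee_pos': [0.5143, 0.1732, 0.2283], 'tcp_rot': [0.0001, 0.7525, 0.6585, 0.0013], 'force': [-0.4294, 0.1587, -1.0035], 'wrist_torque': [-0.0112, -0.0266, -0.0054], 'grasp_force': 0.0, 'width': 0.996}
tool y yaw -0.13303891843800963 [[0.1326, 0.9912, 0.0021], [0.9912, -0.1326, 0.0015]]
w1 hub top 512.3505859375 172.24871826171875 22.484128952026367 0.13456473895258678
tip 152 [0.51227302 0.17231042 0.15462036] [0.51237264 0.17233212 0.15460584]
px 284.5131578947368 219.6578947368421 [0.51220297 0.17233684 0.1548    ]
w4 hub top 513.3303833007812 172.55337524414062 22.803308486938477 0.1347384336615589
tip 154 [0.51310263 0.17255915 0.15473497] [0.51327342 0.17260978 0.15470351]
px 282.85714285714283 224.15584415584416 [0.51310693 0.17259365 0.1548    ]
```

Call:
{"fn": "send_rows", "kwargs": {
  "deltas": [
    [[-0.04, -0.0027, 0], [0, 0, 0], 0.07],
    [[-0.04, -0.0027, 0], [0, 0, 0], 0.07],
    [[-0.04, -0.0027, 0], [0, 0, 0], 0.07],
    [[-0.04, -0.0027, 0], [0, 0, 0], 0.07],
    [[-0.04, -0.0027, 0], [0, 0, 0], 0.07],
    [[-0.04, -0.0027, 0.015], [0, 0, 0], 0.07],
    [[-0.04, -0.0027, 0.03], [0, 0, 0], 0.07],
    [[-0.04, -0.0027, 0.03], [0, 0, 0], 0.07],
    [[0, 0, 0], [0, 0, 0], 0.07],
    [[0, 0, 0], [0, 0, 0], 0.07],
    [[0, 0, 0], [0, 0, 0], 0.07]
  ]
}}

```text
time: 7.35
ee_pos: [0.4498, -0.1403, 0.152]
tcp_rot: [-0.0, 0.752, 0.659, -0.0]
force: [-0.9, -0.1, -0.1]
width: 0.818
grasp_force: 0.0
```

```bash
python3 st.py; python3 - <<'E'
from hub import *
s=bot.observe();T=wristT(s);im,d=snap("wrist","w5");P=pts("wrist",d,T)
m=(abs(P[...,2]-.040)<.004)&(np.hypot(P[...,0]-.45,P[...,1]+.142)<.04)&(d>0)
q=P[m];(x,y),r=cv2.minEnclosingCircle((q[:,:2]*1000).astype(np.float32));print(x,y,r,np.median(q,0),len(q))
E
```

```text
{'time': 7.35, 'joint_pos': [-0.5205, 0.1291, 0.8235, 1.9178, -0.1039, 1.1388, 0.2102], 'ee_pos': [0.4498, -0.1403, 0.152], 'tcp_rot': [-0.0003, 0.7523, 0.6588, -0.0003], 'force': [-0.8897, -0.1206, -0.0929], 'wrist_torque': [0.0414, -0.035, -0.0512], 'grasp_force': 0.0, 'width': 0.8175}
tool y yaw -0.13240293651439045 [[0.132, 0.9912, -0.001], [0.9912, -0.132, 0.0]]
447.36785888671875 -143.7246856689453 18.381093978881836 [ 0.44747322 -0.14263313  0.04060303] 1279
```

View pics/w5.png

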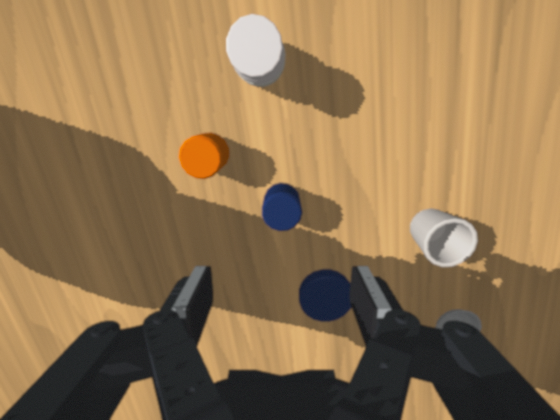

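The wrist view shows the cap at (282,207), clear of its neighbours, with the orange one at (203,155) and the jar lid at (325,295). Descending and gripping it.

Call:
{"fn": "send_rows", "kwargs": {
  "deltas": [
    [[-0.0033, -0.002, 0.03], [0, 0, 0], 0.07],
    [[0, 0, 0.035], [0, 0, 0], 0.07],
    [[0, 0, 0.035], [0, 0, 0], 0.07],
    [[0, 0, 0.03], [0, 0, 0], 0.07],
    [[0, 0, 0.015], [0, 0, 0], 0.07],
    [[0, 0, 0], [0, 0, 0], 0.05],
    [[0, 0, 0], [0, 0, 0], 0.02],
    [[0, 0, 0], [0, 0, 0], 0.02],
    [[0, 0, 0], [0, 0, 0], 0.02],
    [[0, 0, 0], [0, 0, 0], 0.02],
    [[0, 0, 0], [0, 0, 0], 0.02],
    [[0, 0, 0], [0, 0, 0], 0.02]
  ]
}}

```text
time: 8.6
ee_pos: [0.4484, -0.1443, 0.0086]
tcp_rot: [0.001, 0.753, 0.658, 0.001]
force: [-1.5, 1.3, 7.3]
width: 0.412
grasp_force: 60.2
```

```bash
python3 st.py
```

```text
{'time': 8.6, 'joint_pos': [-0.3908, 0.3767, 0.7431, 2.057, -0.3459, 0.8293, 0.4209], 'ee_pos': [0.4484, -0.1443, 0.0086], 'tcp_rot': [0.0006, 0.7527, 0.6584, 0.0011], 'force': [-1.5221, 1.3435, 7.3027], 'wrist_torque': [0.3478, 0.274, -0.0098], 'grasp_force': 60.2475, 'width': 0.4117}
tool y yaw -0.13352044906633212 [[0.1331, 0.9911, 0.0025], [0.9911, -0.1331, 0.0004]]
```

Call:
{"fn": "send_rows", "kwargs": {
  "deltas": [
    [[0, 0, -0.02], [0, 0, 0], 0.02],
    [[0, 0, -0.045], [0, 0, 0], 0.02],
    [[0, 0, -0.045], [0, 0, 0], 0.02],
    [[0, 0, -0.045], [0, 0, 0], 0.02],
    [[0, 0, -0.045], [0, 0, 0], 0.02],
    [[0, 0, -0.01], [0, 0, 0], 0.02],
    [[0, 0, 0], [0, 0, 0], 0.02]
  ]
}}

```text
time: 9.3
ee_pos: [0.4483, -0.1446, 0.2192]
tcp_rot: [0.001, 0.753, 0.658, 0.002]
force: [-0.8, 0.1, -0.7]
width: 0.417
grasp_force: 60.0
```

Call:
{"fn": "send_rows", "kwargs": {
  "deltas": [
    [[0.03, 0.002, 0], [0, 0, 0], 0.02],
    [[0.036, 0.0024, 0], [0, 0, 0], 0.02],
    [[0.036, 0.0024, 0], [0, 0, 0], 0.02],
    [[0.036, 0.0024, 0], [0, 0, 0], 0.02],
    [[0.036, 0.0024, 0], [0, 0, 0], 0.02],
    [[0.036, 0.0024, 0], [0, 0, 0], 0.02],
    [[0.036, 0.0024, 0], [0, 0, 0], 0.02],
    [[0.036, 0.0024, 0], [0, 0, 0], 0.02],
    [[0.03, 0.002, 0], [0, 0, 0], 0.02],
    [[0.01, 0.001, 0], [0, 0, 0], 0.02],
    [[0, 0, 0], [0, 0, 0], 0.02],
    [[0, 0, 0], [0, 0, 0], 0.02]
  ]
}}

```text
time: 10.5
ee_pos: [0.5115, 0.17, 0.2162]
tcp_rot: [0.0, 0.753, 0.658, -0.001]
force: [-0.1, 0.5, 0.3]
width: 0.42
grasp_force: 60.0
```

```bash
python3 st.py; python3 - <<'E'
from hub import *
s=bot.observe();T=wristT(s);im,d=snap("wrist","w6");P=pts("wrist",d,T);t=s["ee_pos"]
h=cv2.cvtColor(im,cv2.COLOR_RGB2HSV); nav=cv2.inRange(h,(105,100,10),(130,255,255))>0
m=nav&(P[...,2]>t[2]+.02)&(P[...,2]<t[2]+.045)&(np.hypot(P[...,0]-t[0],P[...,1]-t[1])<.03)&(d>0)
q=P[m];print(len(q),q.min(0)-t,q.max(0)-t,np.median(q,0)-t)
(x,y),r=cv2.minEnclosingCircle((q[:,:2]*1000).astype(np.float32));c=np.array([x,y])/1000;print("cap",c,r)
Ti=np.linalg.inv(T@np.linalg.inv(np.array(bot.camera_params("wrist")["hand_eye"]))); print("cap in tool",Ti@np.r_[c,q[:,2].mean(),1])
im2,d2=snap("scene","s6")
cv2.imwrite("pics/c6.png",np.hstack([im[:,:,::-1][150:420,100:480],cv2.resize(im2[80:210,240:380],None,fx=2.077,fy=2.077,interpolation=cv2.INTER_CUBIC)[:270,:,::-1]]))
E
```

```text
{'time': 10.5, 'joint_pos': [-0.8895, 0.2266, 0.6035, 1.6529, -0.1313, 1.3054, -0.3987], 'ee_pos': [0.5115, 0.17, 0.2162], 'tcp_rot': [0.0001, 0.7534, 0.6576, -0.0012], 'force': [-0.1435, 0.5043, 0.2846], 'wrist_torque': [-0.0618, -0.0185, -0.0047], 'grasp_force': 59.9512, 'width': 0.4196}
tool y yaw -0.1355588894109081 [[0.1351, 0.9908, -0.0017], [0.9908, -0.1351, -0.0018]]
5190 [-0.02127015 -0.01548817  0.02001366] [0.01532768 0.01924671 0.03405127] [-0.001801    0.00545099  0.03191803]
cap [0.5078381  0.17129735] 19.37613868713379
cap in tool [ 7.41503585e-04 -3.81554570e-03 -3.09617899e-02  1.00000000e+00]
```

View pics/c6.png

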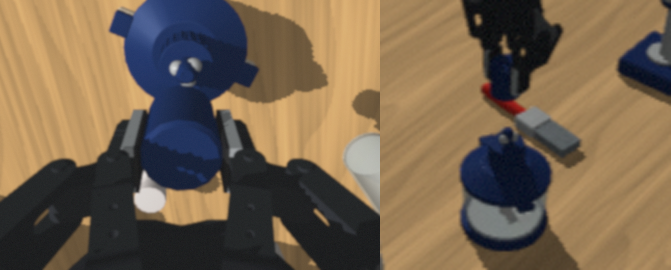

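The held cap is at about (280,305) in the wrist image, upright between the pads. The stud is visible ahead of it at about (285,218). Measuring both in this one view.

```bash
python3 - <<'E'
from hub import *
s=bot.observe();T=wristT(s);d=np.load("pics/w6.npy");im=cv2.imread("pics/w6.png");P=pts("wrist",d,T);t=s["ee_pos"]
H=np.array(bot.camera_params("wrist")["hand_eye"]); Ti=np.linalg.inv(T@np.linalg.inv(H))
Q=P@Ti[:3,:3].T+Ti[:3,3]
nav=cv2.inRange(cv2.cvtColor(im,cv2.COLOR_BGR2HSV),(105,100,10),(130,255,255))>0
m=nav&(abs(Q[...,2]+.032)<.002)&(np.hypot(Q[...,0],Q[...,1])<.025)
q=Q[m]; print(len(q),np.percentile(q,[0,1,50,99,100],axis=0).round(4))
# side of cap rows (below top, left/right symmetric): y-extent per depth slice
for z in(-.025,-.02,-.015):
    m2=nav&(abs(Q[...,2]-z)<.002)&(np.hypot(Q[...,0],Q[...,1])<.025); r=Q[m2]; print(z,len(r),r.min(0).round(4),r.max(0).round(4))
hub("w6",im,d,T)
for z in (.1548,): 
    m3=(P[...,2]>.1535)&(P[...,2]<.16)&(np.hypot(P[...,0]-.515,P[...,1]-.172)<.028); print("tip in tool",Q[m3].mean(0))
E
```

```text
4381 [[-0.0161 -0.0203 -0.0337]
 [-0.0143 -0.0191 -0.0333]
 [ 0.0026 -0.0026 -0.0321]
 [ 0.0175  0.014  -0.0302]
 [ 0.0188  0.0151 -0.03  ]]
-0.025 313 [-0.0096 -0.0202 -0.027 ] [ 0.0189  0.0142 -0.023 ]
-0.02 274 [ 0.0042 -0.0202 -0.022 ] [ 0.0186  0.0142 -0.018 ]
-0.015 255 [ 0.0047 -0.0202 -0.017 ] [ 0.0187  0.0138 -0.013 ]
w6 hub top 513.4869995117188 172.21575927734375 22.84601402282715 0.13552951558512838
tip 216 [0.51351268 0.17270418 0.15525037] [0.51353585 0.17283112 0.15532927]
px 286.4861111111111 224.49537037037038 [0.51350022 0.17254249 0.1548    ]
tip in tool [0.00327726 0.00133329 0.06178026]
```

```bash
python3 - <<'E'
from hub import *
im=cv2.imread("pics/w6.png");d=np.load("pics/w6.npy")
for v in (250,262,275,290,300,310):
    print(v,[(u,*im[v,u].tolist(),int(d[v,u]*1000)) for u in list(range(228,256,2))+list(range(306,334,2))])
crop=cv2.resize(im[220:350,200:360],None,fx=5,fy=4.6,interpolation=cv2.INTER_NEAREST); cv2.imwrite("pics/c7.png",crop)
E
```

```text
250 [(228, 110, 166, 210, 394), (230, 111, 170, 215, 394), (232, 113, 174, 217, 396), (234, 117, 178, 220, 395), (236, 114, 175, 218, 395), (238, 114, 172, 217, 395), (240, 113, 172, 215, 395), (242, 112, 169, 214, 395), (244, 114, 173, 217, 394), (246, 118, 180, 222, 395), (248, 117, 178, 221, 394), (250, 115, 174, 217, 395), (252, 111, 146, 181, 393), (254, 98, 73, 76, 161), (306, 52, 29, 21, 156), (308, 55, 33, 26, 160), (310, 70, 64, 72, 165), (312, 94, 128, 157, 395), (314, 110, 162, 204, 395), (316, 114, 173, 216, 393), (318, 115, 175, 219, 394), (320, 115, 175, 218, 395), (322, 113, 174, 217, 396), (324, 112, 172, 216, 394), (326, 111, 168, 212, 396), (328, 108, 166, 208, 395), (330, 108, 161, 203, 395), (332, 109, 166, 209, 395)]
262 [(228, 102, 155, 197, 401), (230, 107, 161, 202, 401), (232, 114, 143, 166, 401), (234, 118, 118, 116, 150), (236, 117, 116, 112, 148), (238, 116, 116, 113, 150), (240, 116, 115, 112, 149), (242, 85, 85, 83, 149), (244, 40, 40, 40, 150), (246, 52, 64, 75, 152), (248, 74, 86, 102, 163), (250, 78, 47, 39, 154), (252, 95, 51, 34, 149), (254, 94, 50,
[... 2413 characters left out ...]
2, 162, 162, 157, 122)]
310 [(228, 39, 38, 35, 111), (230, 37, 37, 33, 119), (232, 34, 30, 29, 120), (234, 31, 31, 30, 122), (236, 32, 32, 31, 122), (238, 31, 30, 28, 123), (240, 37, 29, 23, 130), (242, 51, 31, 23, 132), (244, 56, 34, 24, 130), (246, 57, 35, 26, 131), (248, 56, 34, 22, 130), (250, 56, 33, 24, 131), (252, 58, 35, 25, 131), (254, 58, 34, 26, 131), (306, 63, 35, 25, 130), (308, 61, 35, 26, 131), (310, 61, 35, 25, 132), (312, 61, 36, 26, 131), (314, 59, 36, 27, 132), (316, 57, 34, 26, 131), (318, 56, 34, 23, 130), (320, 54, 33, 24, 132), (322, 39, 29, 26, 134), (324, 36, 35, 35, 127), (326, 48, 47, 47, 122), (328, 51, 50, 49, 123), (330, 47, 46, 44, 121), (332, 43, 41, 39, 120)]
```

View pics/c7.png

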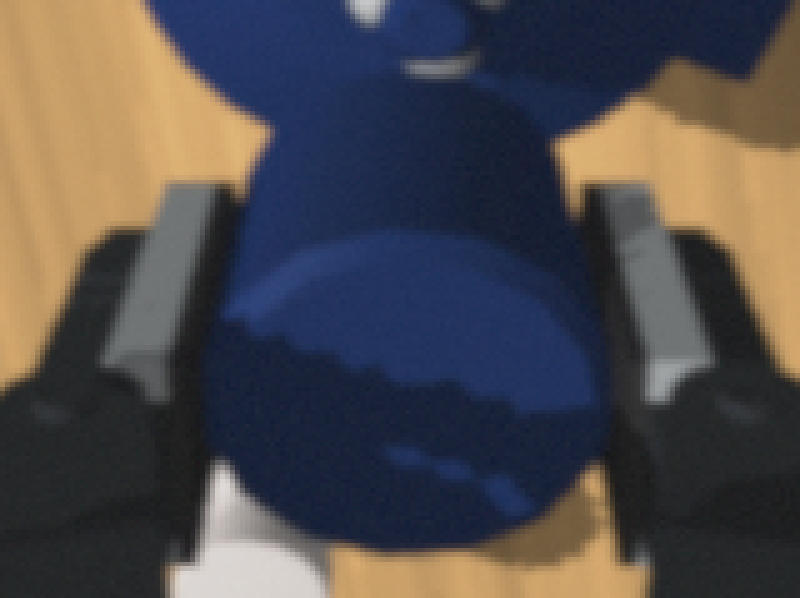

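In the close crop the cap spans columns 239.5 to 322, centred between the pads. I'm correcting by (+2.1, +2.7) mm in tool x and y and coming down to just above the stud.

Call:
{"fn": "send_rows", "kwargs": {
  "deltas": [
    [[0.0021, 0.0027, 0.01], [0, 0, 0], 0.02],
    [[0, 0, 0.02], [0, 0, 0], 0.02],
    [[0, 0, 0.013], [0, 0, 0], 0.02],
    [[0, 0, 0], [0, 0, 0], 0.02],
    [[0, 0, 0], [0, 0, 0], 0.02],
    [[0, 0, 0], [0, 0, 0], 0.02]
  ]
}}

```text
time: 11.2
ee_pos: [0.5153, 0.1734, 0.1752]
tcp_rot: [0.0, 0.753, 0.658, 0.001]
force: [0.1, 0.6, 0.1]
width: 0.414
grasp_force: 60.0
```

```bash
python3 st.py
```

```text
{'time': 11.2, 'joint_pos': [-0.8785, 0.2675, 0.595, 1.703, -0.1586, 1.2184, -0.3794], 'ee_pos': [0.5153, 0.1734, 0.1752], 'tcp_rot': [0.0002, 0.7529, 0.6581, 0.0006], 'force': [0.1375, 0.5618, 0.061], 'wrist_torque': [-0.0048, -0.0007, -0.0643], 'grasp_force': 59.9535, 'width': 0.4143}
tool y yaw -0.13420453556698134 [[0.1338, 0.991, 0.0011], [0.991, -0.1338, 0.0005]]
```

```bash
python3 - <<'E'
from hub import *
E=[]
for i in range(3):
    s=bot.observe(); T=wristT(s); print(s["ee_pos"].round(4)); im,d=snap("wrist",f"w8{i}")
H=np.array(bot.camera_params("wrist")["hand_eye"])
hub("w8",im,d,T)
Q=pts("wrist",d,H); m=(abs(Q[...,2]+.032)<.003)&(abs(Q[...,0])<.022)&(abs(Q[...,1])<.0175); 
g=cv2.cvtColor(im,cv2.COLOR_RGB2HSV); nav=cv2.inRange(g,(105,75,10),(130,255,255))>0
q=Q[m&nav]; print(q.min(0),q.max(0))
P=pts("wrist",d,T); Hm=(abs(P[...,2]-.1345)<.003)&(np.hypot(P[...,0]-.514,P[...,1]-.172)<.026); q=Q[Hm]; (x,y),r=cv2.minEnclosingCircle((q[:,:2]*1000).astype(np.float32)); print("hub in tool",x,y,r)
E
```

```text
[0.5153 0.1734 0.1752]
[0.5153 0.1735 0.1752]
[0.5153 0.1736 0.1752]
w8 hub top 512.9578857421875 172.45730590820312 22.768150329589844 0.13465843593054055
tip 0 [nan nan nan] [nan nan nan]
px nan nan [nan nan nan]
[-0.01643598 -0.01749171 -0.03383519] [ 0.0186381   0.01559649 -0.02900385]
hub in tool -0.21215233206748962 -2.076389789581299 22.071592330932617hub.py:7: RuntimeWarning: Mean of empty slice.
  q=P[m]; print("tip",len(q),q.mean(0),np.median(q,0)); v,u=np.nonzero(m); print("px",u.mean(),v.mean(),onplane("wrist",u.mean(),v.mean(),.1548,T))
  ret = um.true_divide(
  return _methods._mean(a, axis=axis, dtype=dtype,
  ret = ret.dtype.type(ret / rcount)
```

Call:
{"fn": "send_rows", "kwargs": {
  "deltas": [
    [[-0.0017, -0.0008, 0.005], [0, 0, 0], 0.02],
    [[0, 0, 0.004], [0, 0, 0], 0.02],
    [[0, 0, 0], [0, 0, 0], 0.02],
    [[0, 0, 0], [0, 0, 0], 0.02],
    [[0, 0, 0], [0, 0, 0], 0.02]
  ]
}}

```text
time: 11.85
ee_pos: [0.5138, 0.1719, 0.1654]
tcp_rot: [0.0, 0.753, 0.658, -0.0]
force: [0.0, 0.2, -0.8]
width: 0.416
grasp_force: 60.0
```

Call:
{"fn": "send_rows", "kwargs": {
  "deltas": [
    [[0, 0, 0.003], [0, 0, 0], 0.02],
    [[0, 0, 0.003], [0, 0, 0], 0.02],
    [[0, 0, 0], [0, 0, 0], 0.02],
    [[0, 0, 0], [0, 0, 0], 0.02]
  ]
}}

```text
time: 12.25
ee_pos: [0.5137, 0.1718, 0.1592]
tcp_rot: [-0.0, 0.753, 0.658, -0.0]
force: [0.3, -0.2, 0.0]
width: 0.418
grasp_force: 60.0
```

Call:
{"fn": "send_rows", "kwargs": {
  "deltas": [
    [[0, 0, 0.002], [0, 0, 0], 0.02],
    [[0, 0, 0.002], [0, 0, 0], 0.02],
    [[0, 0, 0], [0, 0, 0], 0.02],
    [[0, 0, 0], [0, 0, 0], 0.02]
  ]
}}

```text
time: 12.65
ee_pos: [0.5147, 0.172, 0.156]
tcp_rot: [0.0, 0.753, 0.658, 0.001]
force: [2.9, -0.1, 2.6]
width: 0.413
grasp_force: 60.2
```

Call:
{"fn": "send_rows", "kwargs": {
  "deltas": [
    [[0, 0.0005, 0.002], [0, 0, 0], 0.02],
    [[0, 0, 0.001], [0, 0, 0], 0.02],
    [[0, 0, 0], [0, 0, 0], 0.02],
    [[0, 0, 0], [0, 0, 0], 0.02]
  ]
}}

```text
time: 13.05
ee_pos: [0.5155, 0.1721, 0.1538]
tcp_rot: [0.0, 0.753, 0.658, 0.001]
force: [1.5, 0.2, 9.7]
width: 0.413
grasp_force: 61.1
```

Call:
{"fn": "send_rows", "kwargs": {
  "deltas": [
    [[0, 0, 0.002], [0, 0, 0], 0.02],
    [[0, 0, 0.001], [0, 0, 0], 0.02],
    [[0, 0, 0], [0, 0, 0], 0.02],
    [[0, 0, 0], [0, 0, 0], 0.02]
  ]
}}

```text
time: 13.45
ee_pos: [0.514, 0.1717, 0.1484]
tcp_rot: [0.0, 0.753, 0.658, -0.001]
force: [5.8, 1.2, -7.3]
width: 0.421
grasp_force: 60.4
```

Call:
{"fn": "send_rows", "kwargs": {
  "deltas": [
    [[0, 0.0005, 0.002], [0, 0, 0], 0.02],
    [[0, 0, 0.002], [0, 0, 0], 0.02],
    [[0, 0, 0], [0, 0, 0], 0.02],
    [[0, 0, 0], [0, 0, 0], 0.02]
  ]
}}

```text
time: 13.85
ee_pos: [0.5141, 0.1719, 0.1449]
tcp_rot: [-0.0, 0.753, 0.658, -0.001]
force: [1.7, 1.6, -3.6]
width: 0.415
grasp_force: 60.8
```

Call:
{"fn": "send_rows", "kwargs": {
  "deltas": [
    [[0, 0, 0.001], [0, 0, 0], 0.02],
    [[0, 0, 0.001], [0, 0, 0], 0.02],
    [[0, 0, 0], [0, 0, 0], 0.02],
    [[0, 0, 0], [0, 0, 0], 0.02]
  ]
}}

```text
time: 14.25
ee_pos: [0.5146, 0.1716, 0.1434]
tcp_rot: [-0.0, 0.753, 0.658, -0.0]
force: [0.2, -0.5, 0.9]
width: 0.418
grasp_force: 60.9
```

Call:
{"fn": "send_rows", "kwargs": {
  "deltas": [
    [[0, 0, 0.001], [0, 0, 0], 0.02],
    [[0, 0, 0.001], [0, 0, 0], 0.02],
    [[0, 0, 0], [0, 0, 0], 0.02],
    [[0, 0, 0], [0, 0, 0], 0.02]
  ]
}}

```text
time: 14.65
ee_pos: [0.5149, 0.1717, 0.1425]
tcp_rot: [-0.0, 0.753, 0.658, 0.0]
force: [-5.0, -1.9, 9.9]
width: 0.415
grasp_force: 62.3
```

Call:
{"fn": "send_rows", "kwargs": {
  "deltas": [
    [[0, 0, 0.001], [0, 0, 0], 0.02],
    [[0, 0, 0], [0, 0, 0], 0.02],
    [[0, 0, 0], [0, 0, 0], 0.02],
    [[0, 0, 0], [0, 0, 0], 0.02],
    [[0, 0, 0], [0, 0, 0], 0.02]
  ]
}}

```text
time: 15.15
ee_pos: [0.515, 0.1718, 0.1424]
tcp_rot: [-0.0, 0.753, 0.658, 0.001]
force: [-7.6, -3.0, 19.2]
width: 0.416
grasp_force: 63.1
```

```bash
python3 st.py; python3 - <<'E'
from hub import *
H=np.array(bot.camera_params("wrist")["hand_eye"]);s=bot.observe()
im,d=snap("wrist","w9");Q=pts("wrist",d,H)
g=cv2.cvtColor(im,cv2.COLOR_RGB2HSV); nav=cv2.inRange(g,(105,75,10),(130,255,255))>0
k=nav&(abs(Q[...,0])<.022)&(abs(Q[...,1])<.0175)&(abs(Q[...,2]+.032)<.006)
q=Q[k]; print("top z in tool",np.median(q[:,2]),q.min(0),q.max(0)); P=pts("wrist",d,wristT(s)); print("top z",np.median(P[k][:,2]))
r=nav&(np.hypot(P[...,0]-.514,P[...,1]-.172)<.024)&(abs(P[...,2]-.1345)<.004); print("hub top",np.median(P[r],0),r.sum())
print(bot.observe()["force"])
im2,_=snap("scene","s9")
cv2.imwrite("pics/c9.png",np.hstack([im[:,:,::-1][150:420,100:480],cv2.resize(im2[90:220,240:380],None,fx=2.077,fy=2.077,interpolation=cv2.INTER_CUBIC)[:270,:,::-1]]))
E
```

```text
{'time': 15.15, 'joint_pos': [-0.8668, 0.2973, 0.5883, 1.7466, -0.1805, 1.1504, -0.359], 'ee_pos': [0.515, 0.1718, 0.1424], 'tcp_rot': [-0.0004, 0.7529, 0.6581, 0.0008], 'force': [-7.5866, -3.0433, 19.1964], 'wrist_torque': [-0.5128, 1.8148, -0.0048], 'grasp_force': 63.1127, 'width': 0.4162}
tool y yaw -0.1341655772685504 [[0.1338, 0.991, 0.0007], [0.991, -0.1338, 0.0016]]
top z in tool -0.032083454867315904 [-0.01609934 -0.01748581 -0.03438361] [ 0.01890738  0.01545682 -0.0260107 ]
top z 0.17453972364065856
hub top [0.51654534 0.1886667  0.13456449] 1060
[-8.84608918 -2.24891425 18.53634327]
```

View pics/c9.png

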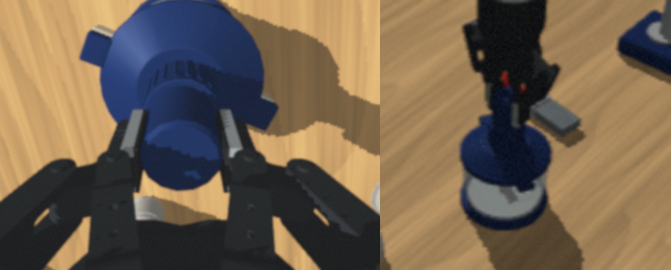

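The cap sits home: its top at z 0.1745 less 40 mm gives 0.1345, the height of the hub top. It is being pressed with about 19 N, and the lid ears have not moved. Handing in.

```bash
python3 -c "
from workcell import bot
print(bot.job_done())"
```

```text
the job is handed in; nothing more can be done
None
```

I twisted the lid to its stop, clicked the cap home on the stud, and handed the job in at about 15 s with the fingers still gripping the cap and pressing it down at about 19 N; the hand-in returned no verdict.

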